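# Close and latch the air-filter unit

### The job

The filter of the bench air-filter unit has been changed: swing its end cover up until you feel it bear on the rubber seal (10 N or so), throw the latch lever right back to its stop, and bring the claw over so that its hook drops behind the keeper lip on the cover. Then swing the lever down over centre and press it firmly home on its rubber rest with about 20 N, so that it stays down with the hook caught and the cover drawn tight. Work by feel and gently: only the latch itself may draw the cover tight, your own push must never put more than 35 N on the seal, on the hook and keeper or on the rest; leave everything else on and around the unit where it is.

Things in the scene. Friction and masses are not known exactly. Their poses are not given: they have to be found in the camera images.
- unit: Air-filter unit: light grey box fixed to the table, 280 (its x) x 220 (y) mm, top 150 mm above the table. Origin: centre of its underside, z up. Its -x end has the louvred drop-down cover, its +x end a round spigot to x = 190 mm. Black carrying handle across the top at x = 98 mm, 39 mm high. The draw latch runs along y = 0 on the top (base ears 18 mm high at x = -70 mm) and moves in the x-z plane.
- cover (a joint): End cover, 28 mm thick, 216 wide, 138 high, 0.4 to 0.8 kg, hinged at its foot (unit x = -160, z = 10 mm; outer face 8 mm outside that line, top edge 140 mm above it). Rad: 0 = flat on the housing, seal crushed; it meets the seal somewhere between 0.034 and 0.06, larger = leaning out to -x (starts at 0.12 to 0.32). Stiff: 2 to 5 N at the top moves it, it stays where left. Latched tight: 0.005 to 0.025.
- cover_top (a point): Middle of the cover's outer (louvred) face, 120 mm above its hinge, about 130 mm above the table: push here towards the unit's +x until the seal is felt.
- seal: Black rubber bulb seal round the filter bay on the unit's -x face. It stands 4.5 to 7.5 mm proud of the face (new seals differ; it must be felt) and gives like a spring of 13 N/mm, so a pushed cover comes back to where it first touched. Origin: middle of the bay mouth. It does not show in the poses how far it stands out.
- keeper (a point): Steel keeper on the cover's top edge: plate 26 x 34 x 2 mm with an upright lip 5 mm thick (x), 14 wide (y), 10 high, leaning 10 degrees outwards. Origin: on the cover's top, at the foot of the lip's outer face. x points to the latch, -x outwards (the hook's tooth comes down on that side), z up. Moves with the cover.
- lever (a joint): Latch lever, steel channel 22 mm wide, 79 mm from pivot to tip. Rad: 0 = shut, lying to the unit's +x on its rest; grows as it is raised; 1.63 = open stop, upright. Starts at 1.1 to 1.35 and stays where left (1 to 2 N at the tip). With the hook caught, shutting it takes 3 to 9 N at the thumb pad, most at 0.7 to 1.0 rad, none at about 0.2 rad, where it goes over centre. Home on its rest it reads -0.07 to 0.04.
- lever_pivot (a point): Pivot axis of the lever, at unit x = -70, y = 0, z = 163 mm; the axis runs along y. This frame turns with the lever: x runs along the lever to its tip, z out of its thumb-pad face.
- lever_pad (a point): Point on the lever's teal thumb-pad face, 55 mm from the pivot along the lever and 7 mm off it: push here to shut the lever. The face looks up when the lever is shut, towards the cover (unit -x) when it stands upright; the opposite, hollow face is the one to push to throw the lever back to its stop.
- claw (a joint): Claw: threaded rod with a hook, pivoted in the lever 14 mm from its pivot. Rad, relative to the lever; grows as the hook is raised; its slope above level (pointing to -x) is claw minus lever. Starts folded back, 2.92 to 3.0, nearly upright. Friction holds it above a slope of about 1.1; pushed towards -x past that it falls by its own weight (56 g). Lever at its stop and hook seated: about 1.46; on top of the lip: about 1.54.
- hook: Hook at the claw's end: steel head 17 mm along the claw, 24 wide (y), 10 thick, with a tooth under its outer end 5 mm thick, 14 wide, 7 long. Origin: the tooth's inner face, 104 mm from the claw's pivot, give or take 0.8 by a locked screw adjuster (leave it). With the cover on its seal and the lever at its stop the tooth clears the lip by 1 to 6 mm.
- hook_head (a point): Middle of the upper face of the hook's head (17 x 24 mm): press here, 5 N is plenty, to seat the hook or feel that it is down.
- hook_tip (a point): Middle of the tooth's lower end. Seated, it lies 2 to 10 mm outside (-x) and 2 to 3 mm above the keeper's origin; lying on top of the lip it is 10 mm above it.
- rest: Black rubber rest (14 x 28 mm) for the shut lever on the unit's top at unit x = -22, y = 0. A screw-in buffer: its top stands 7.5 to 10.5 mm above the unit's top, which the poses do not show and must be felt; it gives 1 mm per 32 N. Origin: on the unit's top under its centre.
- screwdriver: Bystander: blue screwdriver, 150 mm, lying on the unit's top beside the latch (unit y about -80 mm). Origin under its middle.
- old_filter: Bystander: used filter cassette, 190 x 150 x 30 mm. Origin under its centre.
- tube_rack: Bystander: blue rack of capped tubes, 125 x 85 x 48 mm. Origin under its centre.
- tip_box: Bystander: grey box of pipette tips with a clear lid, 124 x 86 x 78 mm. Origin under its centre.
- spray: Bystander: white bottle with a blue cap, diameter 68, height 170 mm. Origin under its centre.
- plate96: Bystander: white 96-well plate, 128 x 86 x 15 mm. Origin under its centre.
- tub: Bystander: small orange open tub, diameter 88, height 85 mm. Origin under its centre.
- marker: Bystander: black marker pen, 130 mm long, 12 mm thick, lying. Origin under its middle.

How it is judged:
By the outcome, as a careful person would: the job done as asked, in the order asked, and still so for the second after the job is handed in, with the robot touching nothing.
It also fails if it takes over 72 s, if anything falls off the work surface, if the arm or the gripper's body presses on something with over 40 N, if the wrist force passes 120 N, or if a joint passes its speed limit or range.

### The arm

A 6-joint arm with a two-finger parallel gripper is mounted at the origin on the work surface. World frame = base frame: x ahead of the robot, y to its left, z up, the work surface at z = 0. Lengths are in m, angles in rad, forces in N, time in s.
With the tool pointing down it reaches from about 0.3 to 0.875 m from the base axis. Payload 6.4 kg.
Tool frame: the origin (TCP) lies midway between the tips of the shut fingers; the grasp point (between the pads) lies 19 mm behind it; z points along the fingers, y is the direction in which the jaws open and shut (so a half turn about z gives the same grasp; the last joint's range is limited). The gripper opens to 85 mm and grips with 20 to 120 N. Pads are 22 mm wide; open, the fingers measure 114 mm over their backs; the gripper's body (76 mm by 85 mm) begins 54 mm behind the grasp point. The pads swing forward as they close: fully open they stand 13 mm farther back than shut.
Start: joints at [-1.381, 0.181, 1.607, -0, 1.354, -0.206], TCP at [0.222, -0.531, 0.231] pointing down, gripper open.
Joint ranges: [-2.99, 2.99], [-0.89, 2.07], [0.3, 2.58], [-1.14, 4.28], [0, 2.63], [-3.12, 3.12]. Speed limits (rad/s): [2.57, 2.57, 3.01, 3.14, 3.14, 3.14].

### API

Orientations are given as a unit quaternion [w, x, y, z].
In Python, from bench import get_obs, camera, hand_in gives the robot as it stands.
- The arm moves only by the tool drive_tool, never from a script. Its argument "deltas" is a list of rows, each a list of 2 entries, a list of its own where there are three numbers: the shift along the world's x, y, z in m, then the turn about the world's z in rad. A call has 1 to 10 rows; each row shifts and turns the pose as measured when the row begins; what a row does not reach is not made up. A row lasts 1/10 s, in which the tool goes at most 50 mm and 8.59 degrees, less where a joint would pass 70% of its speed; a pose out of reach is approached as far as the arm can. A call is refused whole if a number of a shift passes 0.05 or a number of a turn 0.15, either way. A call with a gripper value outside its range is refused whole. "gripper" is the opening, from 0 (shut) to 1 (fully open), set as the call begins (left out, the last holds). The fingers move at their own pace and stop on an object; the grip force is fixed at half the most. Time passes only in rows, so rows that do not move let the fingers close. It gives the time, the measured TCP pose, the force and the opening at its end, in the units of the state.
- get_obs(): the state, without advancing time (a new reading comes with each control period).
- camera(name): name is "scene" or "top" or "wrist"; returns a dict with "frame" (384x512x3 uint8, red, green, blue), "fx", "fy", "cx", "cy" (pixels), "eye" and "attitude" of the camera in the world. Camera axes: x right, y down, z forward; pixel columns grow to the right and rows downward; lengths in m; the calibration is good to about 2 mm. A picture is of the moment at which its call begins. There is no depth.
- hand_in(): hands the job in, once; it reports no verdict.
The state is a dict: "time_s": time; "q": joint angles; "dq": joint speeds; "joint_efforts": joint torques, N m; "eef_pos": TCP position; "eef_rot": TCP orientation; "wrist_force": force on the tool from outside, world axes, zero at the start; "torque": the same for the moment, N m; "opening": opening from 0.0 (shut) to 1.0 (fully open).
Only numpy, scipy, OpenCV 4.12 (cv2) and the standard library are available. Lean on these libraries where they do the work, as an engineer would, in place of code of your own. Each camera call takes 0.05 s, during which the arm holds its last target.

## Working session

There is one attempt and no reset: what is moved stays moved. The work goes in short steps, Python scripts to look and compute and a tool call to move; the robot and the scene stay as the last step left them, time stands still between calls to the robot, and variables do not carry over. Pictures are saved under pics/ and viewed, and the job is handed in when it is done.

Besides the shell and the picture viewer there is one more tool, called after "Request:" as name(argument=value, ...) on one line, values as JSON. drive_tool: Moves the arm, as the interface text tells. Its arguments: {"type":"object","properties":{"deltas":{"type":"array","items":{"type":"array"}},"gripper":{"type":"number"}},"required":["deltas"]}

```bash
mkdir -p pics; ls; cat > h.py <<'E'
import numpy as np, cv2, json
from bench import get_obs, camera, hand_in
from scipy.spatial.transform import Rotation as R
def snap(n,f):
    c=camera(n); cv2.imwrite('pics/'+f,c['frame'][:,:,::-1]); np.savez('pics/'+f[:-4]+'.npz',**{k:np.array(v) for k,v in c.items()}); return c
def rot(c):
    a=np.array(c['attitude'],float)
    return a if a.shape==(3,3) else R.from_quat(a[[1,2,3,0]]).as_matrix()
def ray(c,u,v):
    d=rot(c)@np.array([(u-c['cx'])/c['fx'],(v-c['cy'])/c['fy'],1.]); return np.array(c['eye'],float),d/np.linalg.norm(d)
def onz(c,u,v,z):
    e,d=ray(c,u,v); return e+d*(z-e[2])/d[2]
def proj(c,p):
    q=rot(c).T@(np.array(p,float)-np.array(c['eye'],float)); return np.array([c['fx']*q[0]/q[2]+c['cx'],c['fy']*q[1]/q[2]+c['cy']])
def load(f): return dict(np.load('pics/'+f+'.npz'))
E
python3 - <<'E'
from h import *
for n in ['scene','top','wrist']:
    c=snap(n,n+'0.png'); print(n,c['eye'],c['attitude'],c['fx'],c['cx'],c['cy'])
print(get_obs())
E
```

```text
pics
scene [ 0.96166877 -0.43868115  0.79924123] [-0.3408387   0.88021261  0.30800829 -0.11910348] 347.7030118450854 247.85681679021516 193.00211638104298
top [0.38746338 0.0358918  1.33164068] [ 0.0553087  -0.69929972  0.71100303 -0.04894415] 433.1358683245387 260.10372527777855 197.0965358364667
wrist [ 0.28707419 -0.50281277  0.37271626] [ 0.11771403  0.82372724 -0.54893544 -0.07928878] 334.3188745672359 254.18960385308043 189.47559193868466
{'time_s': 0.15, 'q': array([-1.38127570e+00,  1.81384982e-01,  1.60777992e+00, -9.01057648e-06,
        1.35381491e+00, -2.06280205e-01]), 'dq': array([ 3.94274108e-05, -2.45300523e-03, -4.34050497e-03, -2.12120498e-04,
       -1.06498228e-03, -5.41025781e-04]), 'joint_efforts': array([ 9.13219537e-04, -4.45266438e+01, -3.51691461e+01, -3.47481428e-04,
        5.85825750e-03,  5.61530427e-06]), 'eef_pos': array([ 0.22163082, -0.53010375,  0.23058213]), 'eef_rot': array([-6.93590287e-04,  9.80481113e-01,  1.96612068e-01,  1.41314908e-06]), 'wrist_force': array([-0.19960764,  0.02476505,  0.44434969]), 'torque': array([-0.02188409,  0.03033573, -0.00071385]), 'opening': 1.0000307045701864}
```

View pics/scene0.png

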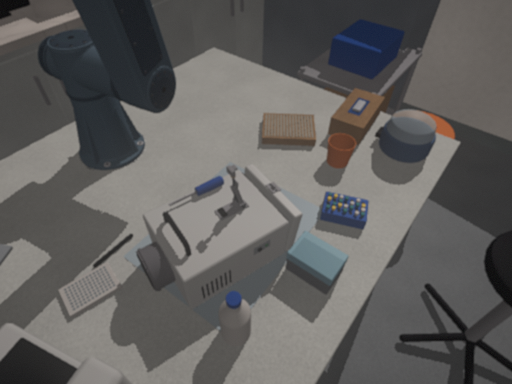

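View pics/top0.png

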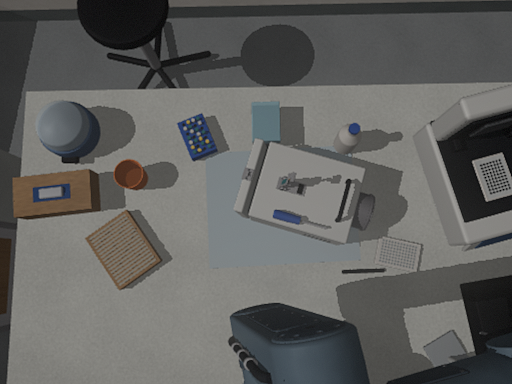

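View pics/wrist0.png

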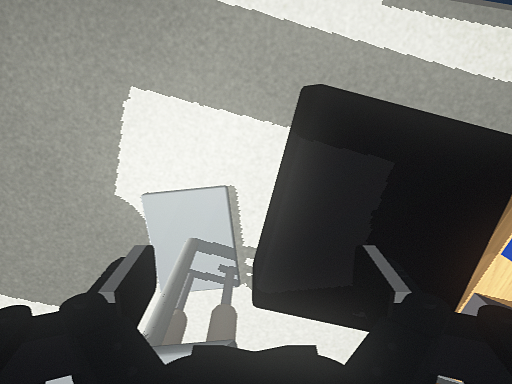

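```bash
python3 - <<'E'
from h import *
c=load('top0'); print(rot(c).round(3))
f=c['frame'][120:260,220:400,::-1]; cv2.imwrite('pics/tc.png',cv2.resize(f,None,fx=4.4,fy=4.2*4.4/4.2*0.95,interpolation=cv2.INTER_CUBIC)[:600])
f=cv2.resize(c['frame'][130:250,230:380,::-1],None,fx=5,fy=5,interpolation=cv2.INTER_CUBIC); cv2.imwrite('pics/tc.png',f)
s=load('scene0'); f=cv2.resize(s['frame'][150:310,130:310,::-1],None,fx=3.7,fy=3.7,interpolation=cv2.INTER_CUBIC); cv2.imwrite('pics/sc.png',f)
for uv in [(305,190)]: print(onz(c,*uv,0.15))
E
```

```text
[[-0.016 -0.989  0.147]
 [-1.     0.017  0.008]
 [-0.01  -0.147 -0.989]]
[ 0.58086357 -0.07914641  0.15      ]
```

View pics/tc.png

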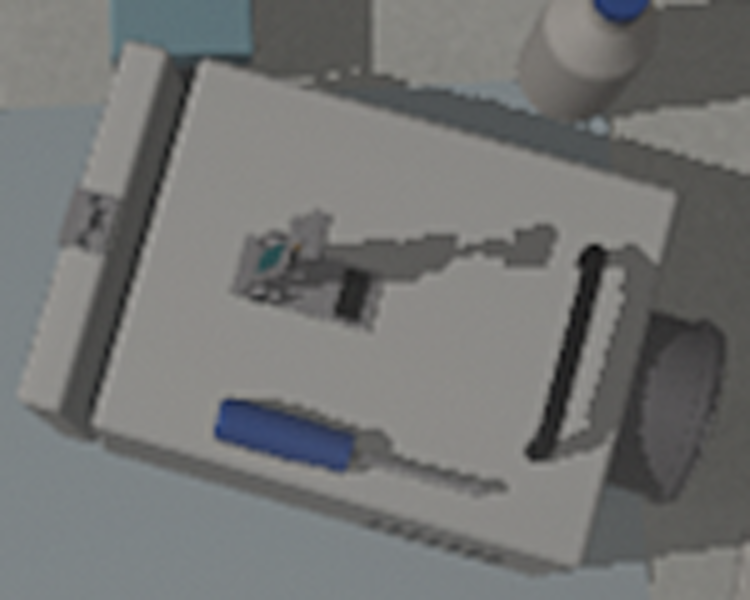

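View pics/sc.png

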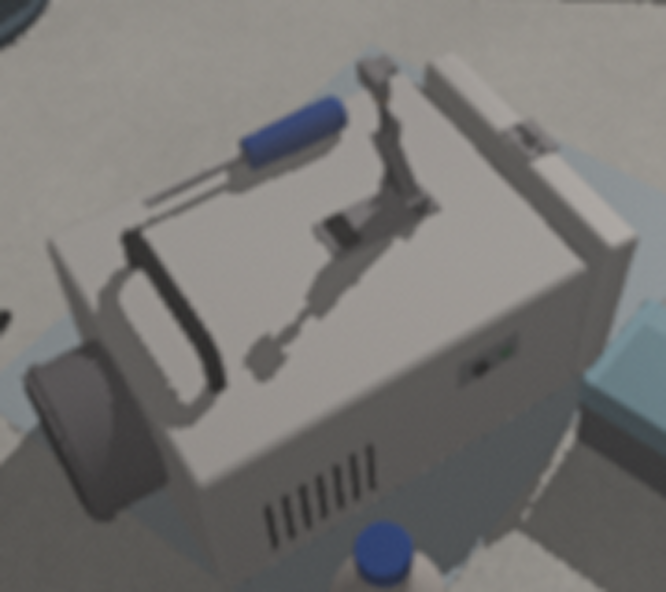

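```bash
cat >> h.py <<'E'
def fit(c,uv,loc,z):
    P=np.array([onz(c,*p,z)[:2] for p in uv]); L=np.array(loc,float)
    p0=P.mean(0);l0=L.mean(0); H=(L-l0).T@(P-p0); th=np.arctan2(H[0,1]-H[1,0],H[0,0]+H[1,1])
    M=np.array([[np.cos(th),-np.sin(th)],[np.sin(th),np.cos(th)]]); t=p0-M@l0
    return t,th,(P-(L@M.T+t))
E
python3 - <<'E'
from h import *
c=load('top0'); uv=[(271,142.4),(365,169),(346,243.4),(249,216.4)]
L=[(-.14,.11),(.14,.11),(.14,-.11),(-.14,-.11)]
t,th,r=fit(c,uv,L,.15); print(t,th,np.degrees(th));print(r*1000)
s=load('scene0')
o=np.array([130,150]); su=[np.array(p)/3.7+o for p in [(585,268),(205,483),(52,243)]]
t2,th2,r2=fit(s,su,[L[0],L[1],L[2]],.15); print(t2,th2);print(r2*1000)
M=R.from_euler('z',th).as_matrix()
def U(p): return M@np.array(p)+[t[0],t[1],0]
for n,p in dict(piv=(-.07,0,.163),rest=(-.022,0,.15),covtop=(-.168,0,.13),hinge=(-.16,0,.01)).items(): print(n,U(p), proj(c,U(p)),proj(s,U(p)))
E
```

```text
[ 0.57441981 -0.08612837] -1.8670558257684613 -106.9744189318456
[[-2.45301136 -3.58061846]
 [-1.71070408  4.67355598]
 [ 3.9971544   2.3588478 ]
 [ 0.16656104 -3.45178532]]
[ 0.58342188 -0.08615517] -1.86513361244648
[[-4.17524194 -6.21683962]
 [-3.57337945  5.6503981 ]
 [ 7.74862139  0.56644153]]
piv [ 0.59485594 -0.01917791  0.163     ] [283.36431834 184.56248033] [237.38046029 199.94859775]
rest [ 0.58084259 -0.0650868   0.15      ] [299.90706716 190.09552743] [220.82001089 212.00174874]
covtop [0.62346652 0.07455274 0.13      ] [249.43389624 177.21711252] [269.06728802 192.28509195]
hinge [0.62113096 0.06690126 0.01      ] [253.25078071 185.36503869] [264.91414118 221.82376274]
```

Request:
drive_tool(deltas=[[[0,0,0.045],-0.07],[[0,0,0.045],-0.07],[[0.02,0.03,0.03],-0.07],[[0.025,0.038,0.015],-0.07],[[0.025,0.038,0.015],-0.07],[[0.025,0.038,0.01],-0.07],[[0.025,0.038,0.01],-0.07],[[0.025,0.038,0],-0.07],[[0.025,0.038,0],-0.07],[[0.025,0.038,0],-0.07]], gripper=0)

```text
time_s: 1.15
eef_pos: [0.4174, -0.2239, 0.4026]
eef_rot: [-0.004, 0.985, -0.171, 0.004]
wrist_force: [1.4, -0.9, -0.6]
opening: 0.002
```

Request:
drive_tool(deltas=[[[0.02,0.04,0],0.05],[[0.02,0.04,0],0],[[0.02,0.04,0],0],[[0.02,0.04,0],0],[[0.02,0.04,0],0],[[0,0,0],0]])

```text
time_s: 1.75
eef_pos: [0.5208, -0.0095, 0.4015]
eef_rot: [-0.005, 0.99, -0.143, 0.004]
wrist_force: [1.1, -0.6, -0.8]
opening: 0.001
```

```bash
python3 - <<'E'
from h import *
for n in ['wrist','scene','top']:
    c=snap(n,n+'1.png'); print(rot(c)[:,2], c['eye'])
print(get_obs()['eef_pos'],get_obs()['eef_rot'])
E
```

```text
[-0.26075959  0.08823778 -0.96136285] [ 0.58749471 -0.03107289  0.54411793]
[-0.41963507  0.52665132 -0.73928668] [ 0.96166877 -0.43868115  0.79924123]
[ 0.14710257  0.00775584 -0.98909083] [0.38746338 0.0358918  1.33164068]
[ 0.51958718 -0.01421624  0.40157349] [-0.00397181  0.98928413 -0.14590167  0.00372012]
```

View pics/wrist1.png

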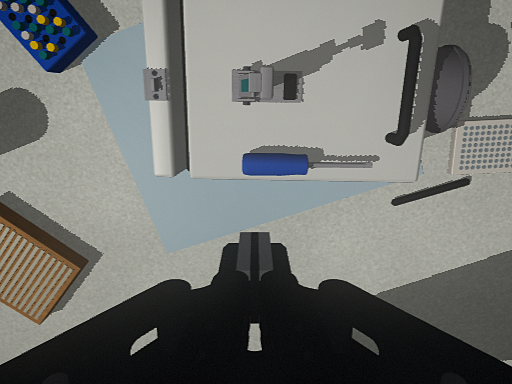

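```bash
python3 - <<'E'
from h import *
c=load('wrist1')
f=cv2.resize(c['frame'][0:190,130:330,::-1],None,fx=4,fy=3.15*4/3.15*0.78*1.28,interpolation=cv2.INTER_CUBIC)[:600]
f=cv2.resize(c['frame'][40:190,130:330,::-1],None,fx=4,fy=4,interpolation=cv2.INTER_CUBIC)
cv2.imwrite('pics/wc.png',f)
f=cv2.resize(c['frame'][0:190,330:500,::-1],None,fx=3,fy=3,interpolation=cv2.INTER_CUBIC); cv2.imwrite('pics/wc2.png',f)
E
```

```text
(no output)
```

View pics/wc.png

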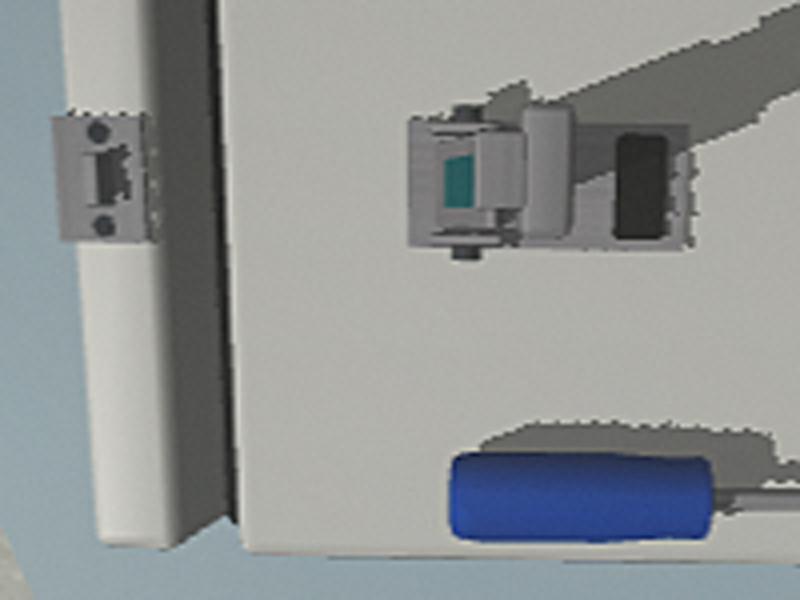

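View pics/wc2.png

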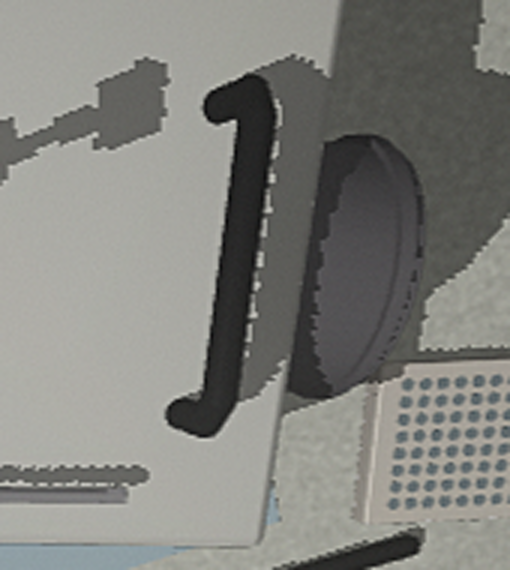

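```bash
python3 - <<'E'
from h import *
c=load('wrist1')
A=onz(c,189.5,178.3,.15);B=onz(c,418.3,182.5,.15);r=onz(c,290,86.8,.159);p=onz(c,246.6,85.1,.163)
print(A,B,np.linalg.norm(A-B),r,p,np.linalg.norm((r-p)[:2]))
P=np.array([A,B,r,p])[:,:2];L=np.array([(-.14,-.11),(.14,-.11),(-.022,0),(-.07,0)])
p0=P.mean(0);l0=L.mean(0);H=(L-l0).T@(P-p0);th=np.arctan2(H[0,1]-H[1,0],H[0,0]+H[1,1])
M=np.array([[np.cos(th),-np.sin(th)],[np.sin(th),np.cos(th)]]);t=p0-M@l0
print(t,th,(P-L@M.T-t)*1000)
def loc(q): return (M.T@(q[:2]-t))*1000
k=[onz(c,130+x/4,40+y/4,.15) for x,y in [(85,180),(105,180),(50,180),(150,180),(63,180),(162,180)]]
print('keeper',[loc(q).round(1) for q in k])
hk=[onz(c,130+x/4,40+y/4,z) for x,y,z in [(527,172,.285),(575,172,.285)]]
print('hook',[loc(q).round(1) for q in hk])
o=get_obs(); print('tcp',loc(o['eef_pos']))
# fingertip pixel
print(proj(c,o['eef_pos']))
s=load('scene1'); print(proj(s,[*(M@[-.07,0]+t),.163]))
E
```

```text
[0.51632791 0.07663967 0.15      ] [ 0.43301592 -0.18831964  0.15      ] 0.2777486751342792 [ 0.58458878 -0.06696093  0.159     ] [ 0.59976888 -0.02179002  0.163     ] 0.04765340220934879
[ 0.57903615 -0.08849597] -1.8743404330586217 [[ 0.41632423 -1.34345348]
 [ 0.79749537  0.8965102 ]
 [-1.02326232  0.54081161]
 [-0.19055727 -0.09386833]]
keeper [array([-178. ,   -1.3]), array([-172.3,   -1.3]), array([-187.9,   -1.5]), array([-159.6,   -1.1]), array([-184.2,   -1.4]), array([-156.2,   -1. ])]
hook [array([-54.7,  -1.4]), array([-45.8,  -1.2])]
tcp [-53.1143537  -78.93366472]
[264.25065547 249.39232445]
[238.33711947 201.55027871]
```

View pics/scene1.png

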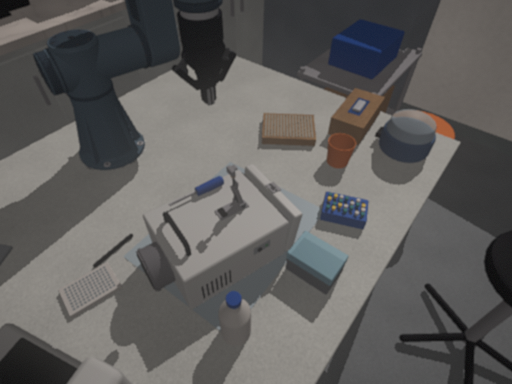

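Request:
drive_tool(deltas=[[[0.02,0.032,0],-0.01],[[0.02,0.035,0],0],[[0.02,0.035,-0.01],0],[[0.02,0.035,-0.02],0],[[0.015,0.022,-0.03],0],[[0,0,-0.04],0],[[0,0,-0.04],0],[[0,0,-0.04],0],[[0,0,0],0]])

```text
time_s: 2.8
eef_pos: [0.6176, 0.1326, 0.2179]
eef_rot: [-0.002, 0.986, -0.164, 0.007]
wrist_force: [-1.1, 0.2, -0.1]
opening: -0.001
```

```bash
cat >> h.py <<'E'
TH=-1.8743404;T=np.array([.57903615,-.08849597]);MU=np.array([[np.cos(TH),-np.sin(TH)],[np.sin(TH),np.cos(TH)]])
def loc(q):
    q=np.array(q,float); return np.r_[(MU.T@(q[:2]-T)),q[2]]*1000
def W(p): p=np.array(p,float)/1000; return np.r_[MU@p[:2]+T,p[2]]
def go(p):
    o=get_obs();l=loc(o['eef_pos']);print('loc',l.round(1),'need',(W(p)-o['eef_pos']).round(4))
def st():
    o=get_obs();f=o['wrist_force'];print('t',o['time_s'],'loc',loc(o['eef_pos']).round(1),'F',(MU.T@f[:2]).round(1),f[2].round(1),'yaw',2*np.arctan2(o['eef_rot'][2],o['eef_rot'][1]))
E
python3 - <<'E'
from h import *
st(); go((-235,-32,115)); snap('wrist','wrist2.png')
E
```

```text
t 2.8 loc [-222.5  -29.3  217.9] F [ 0.2 -1.1] -0.1 yaw -0.32872214274050077
loc [-222.5  -29.3  217.9] need [ 0.0011  0.0127 -0.1029]
```

View pics/wrist2.png

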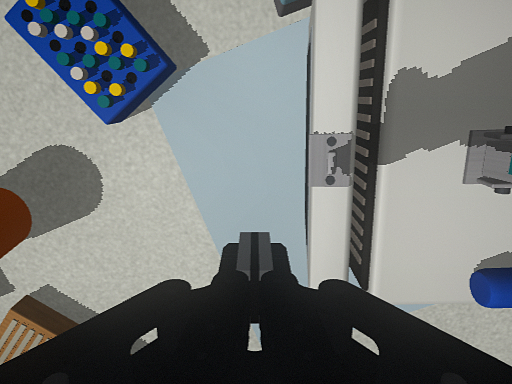

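Request:
drive_tool(deltas=[[[0.001,0.012,-0.03],0.02],[[0,0,-0.03],0],[[0,0,-0.025],0],[[0,0,-0.015],0],[[0,0,0],0]])

```text
time_s: 3.35
eef_pos: [0.6311, 0.139, 0.1361]
eef_rot: [-0.004, 0.987, -0.157, 0.021]
wrist_force: [-0.9, -0.1, 0.7]
opening: 0.0
```

```bash
python3 - <<'E'
from h import *
st(); go((-205,-32,115))
E
```

```text
t 3.35 loc [-232.6  -18.3  136.1] F [ 0.4 -0.8] 0.7 yaw -0.31613256916367644
loc [-232.6  -18.3  136.1] need [-0.0213 -0.0223 -0.0211]
```

Request:
drive_tool(deltas=[[[-0.012,-0.006,-0.012],0],[[-0.006,-0.008,-0.008],0],[[0,-0.004,0],0],[[0,0,0],0]])

```text
time_s: 3.75
eef_pos: [0.6189, 0.1185, 0.1249]
eef_rot: [-0.005, 0.987, -0.158, 0.028]
wrist_force: [-0.1, 0.0, -0.5]
opening: -0.0
```

```bash
python3 - <<'E'
from h import *
st(); go((-205,-32,115)); print(get_obs()['eef_rot'])
E
```

```text
t 3.75 loc [-209.5  -23.9  124.9] F [ 0.  -0.1] -0.5 yaw -0.31818107534530443
loc [-209.5  -23.9  124.9] need [-0.0091 -0.0018 -0.0099]
[-0.00536239  0.98697696 -0.15835695  0.02776348]
```

Request:
drive_tool(deltas=[[[-0.006,0.001,-0.004],0],[[-0.003,-0.003,-0.003],0],[[-0.001,-0.004,0],0],[[-0.001,-0.004,0],0],[[-0.001,-0.004,0],0]])

```text
time_s: 4.25
eef_pos: [0.6084, 0.1051, 0.1207]
eef_rot: [-0.007, 0.987, -0.158, 0.03]
wrist_force: [-0.0, 2.6, 2.3]
opening: -0.001
```

```bash
python3 - <<'E'
from h import *
st()
E
```

```text
t 4.25 loc [-193.5  -29.9  120.7] F [-2.5 -0.8] 2.3 yaw -0.31746527134688113
```

Request:
drive_tool(deltas=[[[-0.0006,-0.002,0],0],[[-0.0006,-0.002,0],0],[[-0.0006,-0.002,0],0]])

```text
time_s: 4.55
eef_pos: [0.6067, 0.0992, 0.1212]
eef_rot: [-0.008, 0.987, -0.158, 0.031]
wrist_force: [0.9, 8.4, 1.3]
opening: -0.001
```

```bash
python3 - <<'E'
from h import *
st()
E
```

```text
t 4.55 loc [-187.4  -29.7  121.2] F [-8.3 -1.6] 1.3 yaw -0.31767012180612714
```

Request:
drive_tool(deltas=[[[-0.0003,-0.001,0],0]])

```text
time_s: 4.65
eef_pos: [0.6067, 0.0992, 0.1213]
eef_rot: [-0.009, 0.987, -0.158, 0.031]
wrist_force: [2.8, 8.1, -0.7]
opening: 0.0
```

Request:
drive_tool(deltas=[[[-0.0003,-0.001,0],0]])

```text
time_s: 4.75
eef_pos: [0.6067, 0.0993, 0.1213]
eef_rot: [-0.01, 0.987, -0.158, 0.031]
wrist_force: [2.3, 6.4, -0.5]
opening: -0.0
```

Request:
drive_tool(deltas=[[[-0.0003,-0.001,0],0]])

```text
time_s: 4.85
eef_pos: [0.6068, 0.0993, 0.1213]
eef_rot: [-0.011, 0.987, -0.158, 0.032]
wrist_force: [1.5, 7.1, 0.2]
opening: -0.002
```

```bash
python3 - <<'E'
from h import *
c=snap('wrist','wrist3.png');st()
E
```

```text
t 4.9 loc [-187.5  -29.7  121.3] F [-8.1  0.6] 0.3 yaw -0.3177210103642857
```

View pics/wrist3.png

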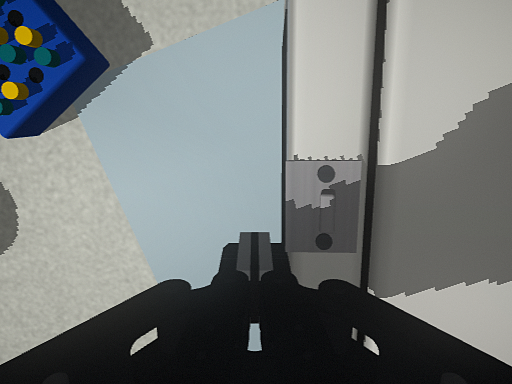

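```bash
python3 - <<'E'
from h import *
c=load('wrist3')
r=c['frame'][140].astype(int).mean(1); print(list(zip(range(276,300),r[276:300].round()))); print(list(zip(range(355,400),r[355:400].round())))
for u in (285,363,370,374,380,388): print(u,loc(onz(c,u,140,.15)).round(1))
E
```

```text
[(276, np.float64(177.0)), (277, np.float64(176.0)), (278, np.float64(175.0)), (279, np.float64(178.0)), (280, np.float64(183.0)), (281, np.float64(162.0)), (282, np.float64(40.0)), (283, np.float64(52.0)), (284, np.float64(53.0)), (285, np.float64(61.0)), (286, np.float64(103.0)), (287, np.float64(150.0)), (288, np.float64(153.0)), (289, np.float64(152.0)), (290, np.float64(152.0)), (291, np.float64(158.0)), (292, np.float64(172.0)), (293, np.float64(182.0)), (294, np.float64(194.0)), (295, np.float64(203.0)), (296, np.float64(204.0)), (297, np.float64(201.0)), (298, np.float64(200.0)), (299, np.float64(199.0))]
[(355, np.float64(183.0)), (356, np.float64(183.0)), (357, np.float64(185.0)), (358, np.float64(183.0)), (359, np.float64(173.0)), (360, np.float64(165.0)), (361, np.float64(157.0)), (362, np.float64(147.0)), (363, np.float64(139.0)), (364, np.float64(131.0)), (365, np.float64(123.0)), (366, np.float64(118.0)), (367, np.float64(111.0)), (368, np.float64(90.0)), (369, np.float64(54.0)), (370, np.float64(44.0)), (371, np.float64(47.0)), (372, np.float64(49.0)), (373, np.float64(47.0)), (374, np.float64(46.0)), (375, np.float64(48.0)), (376, np.float64(43.0)), (377, np.float64(54.0)), (378, np.float64(77.0)), (379, np.float64(105.0)), (380, np.float64(165.0)), (381, np.float64(164.0)), (382, np.float64(168.0)), (383, np.float64(174.0)), (384, np.float64(179.0)), (385, np.float64(185.0)), (386, np.float64(190.0)), (387, np.float64(194.0)), (388, np.float64(199.0)), (389, np.float64(200.0)), (390, np.float64(200.0)), (391, np.float64(198.0)), (392, np.float64(195.0)), (393, np.float64(194.0)), (394, np.float64(194.0)), (395, np.float64(194.0)), (396, np.float64(192.0)), (397, np.float64(190.0)), (398, np.float64(190.0)), (399, np.float64(189.0))]
285 [-175.    23.3  150. ]
363 [-148.1   23.   150. ]
370 [-145.7   23.   150. ]
374 [-144.3   23.   150. ]
380 [-142.3   22.9  150. ]
388 [-139.6   22.9  150. ]
```

Request:
drive_tool(deltas=[[[-0.0005,-0.0016,0],0],[[-0.0005,-0.0016,0],0]])

```text
time_s: 5.1
eef_pos: [0.6068, 0.0993, 0.1215]
eef_rot: [-0.014, 0.987, -0.158, 0.033]
wrist_force: [2.4, 9.3, -1.2]
opening: -0.004
```

Request:
drive_tool(deltas=[[[-0.0006,-0.002,0],0],[[-0.0006,-0.002,0],0]])

```text
time_s: 5.3
eef_pos: [0.6068, 0.0992, 0.1216]
eef_rot: [-0.017, 0.987, -0.158, 0.034]
wrist_force: [4.2, 11.7, -2.4]
opening: -0.002
```

```bash
python3 - <<'E'
from h import *
st()
E
```

```text
t 5.3 loc [-187.4  -29.7  121.6] F [-12.4   0.6] -2.4 yaw -0.3167444431435396
```

Request:
drive_tool(deltas=[[[-0.0008,-0.0025,0],0],[[-0.0008,-0.0025,0],0]])

```text
time_s: 5.5
eef_pos: [0.6068, 0.0992, 0.1218]
eef_rot: [-0.022, 0.987, -0.157, 0.036]
wrist_force: [6.4, 13.0, -2.6]
opening: -0.001
```

Request:
drive_tool(deltas=[[[0.003,0.009,0],0],[[0.006,0.018,0.01],0],[[0.006,0.018,0.03],0],[[0,0,0.04],0],[[0,0,0.04],0],[[0,0,0.04],0],[[0,0,0.02],0],[[0,0,0],0]])

```text
time_s: 6.3
eef_pos: [0.6188, 0.1438, 0.3042]
eef_rot: [-0.017, 0.987, -0.158, 0.032]
wrist_force: [0.6, -0.9, 0.1]
opening: -0.001
```

```bash
python3 - <<'E'
from h import *
st(); snap('wrist','wrist4.png');snap('scene','scene4.png'); go((0,-70,330))
E
```

```text
t 6.3 loc [-233.6  -31.5  304.2] F [0.7 0.8] 0.1 yaw -0.31711842823111486
loc [-233.1  -32.8  300.3] need [-0.1052 -0.2113  0.0297]
```

View pics/wrist4.png

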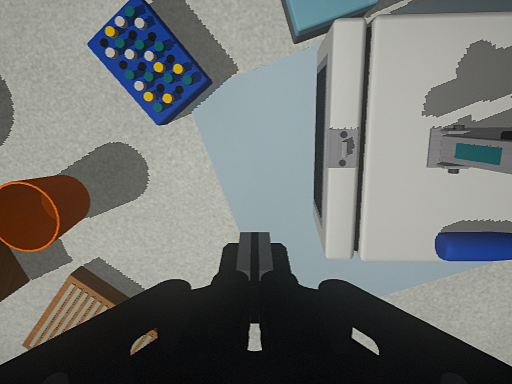

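Request:
drive_tool(deltas=[[[0,-0.005,0.03],0.005],[[-0.005,-0.03,0.01],0.005],[[-0.005,-0.03,0],0],[[-0.005,-0.03,0],0],[[-0.005,-0.03,0],0],[[-0.005,-0.03,0],0],[[-0.005,-0.03,0],0],[[-0.005,-0.03,0],0],[[-0.003,-0.017,0],0],[[0,0,0],0]])

```text
time_s: 7.4
eef_pos: [0.5668, -0.0959, 0.3109]
eef_rot: [-0.016, 0.988, -0.153, 0.007]
wrist_force: [-0.2, 0.2, -0.3]
opening: -0.002
```

```bash
python3 - <<'E'
from h import *
st(); snap('wrist','wrist5.png');go((0,0,225)); print(get_obs()['q'])
E
```

```text
t 7.4 loc [ 10.7  -9.4 310.9] F [-0.1 -0.2] -0.3 yaw -0.30758991973458816
loc [  9.8  -9.8 310.6] need [ 0.0123  0.0064 -0.0856]
[-0.39263524  0.11589239  1.52117183  0.03584012  1.49967602  1.48265723]
```

View pics/wrist5.png

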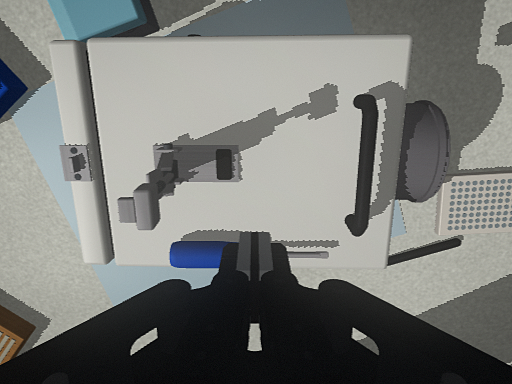

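Request:
drive_tool(deltas=[[[0.002,0.001,0],0.14],[[0.002,0.001,0],0.14],[[0.002,0.001,0],0.14],[[0.002,0.001,0],0.14],[[0.002,0.001,0],0.14],[[0,0,0],0.14],[[0,0,0],0.14],[[0,0,0],0.14],[[0,0,0],0.14],[[0,0,0],0.14]])

```text
time_s: 8.45
eef_pos: [0.5733, -0.0764, 0.2947]
eef_rot: [-0.021, 0.837, 0.547, -0.017]
wrist_force: [0.8, -0.1, 0.4]
opening: -0.001
```

```bash
python3 - <<'E'
from h import *
st(); go((5,0,225)); print(get_obs()['q'],get_obs()['eef_rot'])
E
```

```text
t 8.45 loc [ -9.8  -9.  294.7] F [-0.2  0.8] 0.4 yaw 1.1570281004467948
loc [ -9.8  -9.  294.7] need [ 0.0042 -0.0168 -0.0697]
[-3.36803218e-01  1.81338677e-01  1.47926976e+00 -1.45019702e-03
  1.53555816e+00  7.70556565e-02] [-0.02118733  0.83696415  0.5465767  -0.01720507]
```

Request:
drive_tool(deltas=[[[0.002,-0.012,0.005],0.08],[[0.003,-0.012,0],0.03],[[0,-0.003,0],0],[[0,0,0],0]])

```text
time_s: 8.85
eef_pos: [0.5773, -0.0977, 0.2942]
eef_rot: [-0.024, 0.801, 0.597, -0.021]
wrist_force: [0.8, 0.4, -0.9]
opening: 0.001
```

```bash
python3 - <<'E'
from h import *
st(); go((5,0,225)); snap('wrist','wrist6.png')
E
```

```text
t 8.85 loc [  9.3   1.1 294.2] F [-0.7  0.7] -0.9 yaw 1.2808310048403466
loc [  9.3   1.1 294.2] need [ 0.0003  0.0044 -0.0692]
```

View pics/wrist6.png

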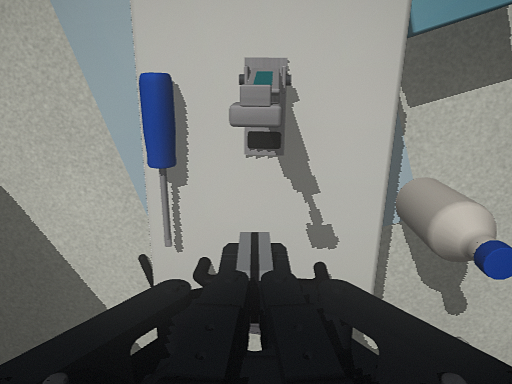

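Request:
drive_tool(deltas=[[[0,0,-0.025],0],[[0,0,-0.025],0],[[0,0,-0.015],0],[[0,0,-0.005],0],[[0,0,0],0]])

```text
time_s: 9.4
eef_pos: [0.5769, -0.0942, 0.2219]
eef_rot: [-0.024, 0.802, 0.597, -0.02]
wrist_force: [-0.4, -0.1, 0.4]
opening: 0.002
```

```bash
python3 - <<'E'
from h import *
st(); go((-30,0,222)); snap('wrist','wrist7.png'); snap('scene','scene7.png')
s=load('scene7'); cv2.imwrite('pics/s7c.png',cv2.resize(s['frame'][120:250,170:310,::-1],None,fx=5,fy=4.5,interpolation=cv2.INTER_CUBIC))
E
```

```text
t 9.4 loc [  6.1  -0.3 221.9] F [ 0.2 -0.3] 0.4 yaw 1.2804311811981004
loc [  6.1  -0.3 221.9] need [0.0111 0.0343 0.0001]
```

View pics/wrist7.png

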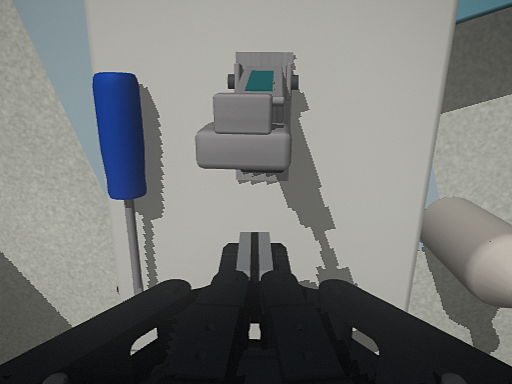

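View pics/s7c.png

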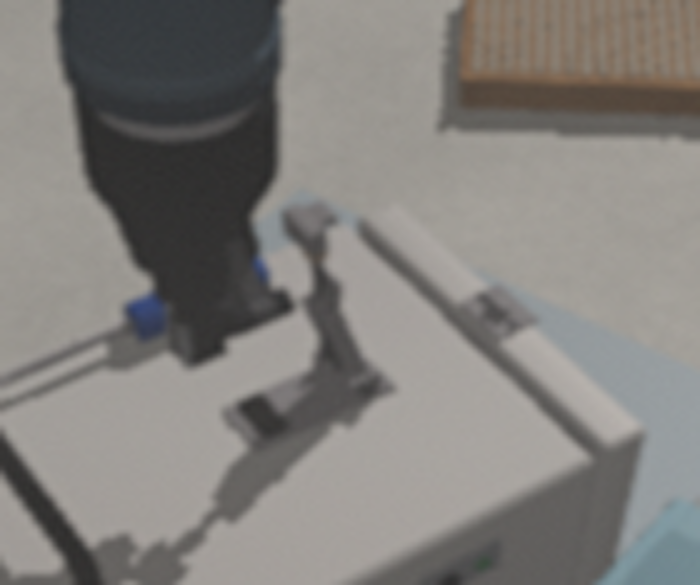

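Request:
drive_tool(deltas=[[[0.003,0.0095,0],0],[[0.003,0.0095,0],0],[[0.0015,0.0048,0],0],[[0.0009,0.003,0],0],[[0.0009,0.003,0],0]])

```text
time_s: 10.0
eef_pos: [0.5896, -0.0624, 0.2271]
eef_rot: [-0.021, 0.802, 0.597, -0.018]
wrist_force: [-0.2, 0.7, -0.1]
opening: 0.0
```

```bash
python3 - <<'E'
from h import *
st()
E
```

```text
t 10.0 loc [-28.    2.3 227.1] F [-0.7 -0.4] -0.1 yaw 1.2803972308746432
```

Request:
drive_tool(deltas=[[[0.0006,0.0029,-0.003],0],[[0.0006,0.0029,-0.002],0],[[0.0006,0.0029,0],0]])

```text
time_s: 10.3
eef_pos: [0.5918, -0.0532, 0.2219]
eef_rot: [-0.021, 0.802, 0.597, -0.018]
wrist_force: [-0.2, -0.3, 1.3]
opening: 0.001
```

```bash
python3 - <<'E'
from h import *
st(); snap('wrist','wrist8.png')
E
```

```text
t 10.3 loc [-37.5   1.6 221.9] F [ 0.4 -0.1] 1.3 yaw 1.280453488958048
```

View pics/wrist8.png

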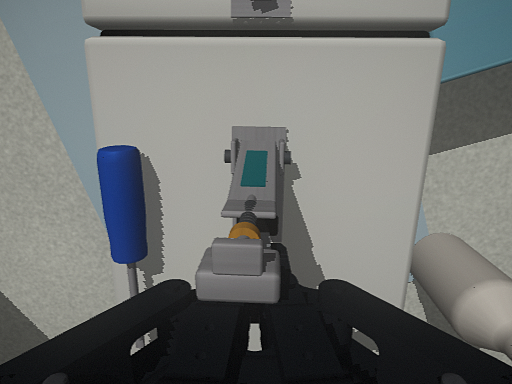

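Request:
drive_tool(deltas=[[[0.0006,0.0025,0],0],[[0.0006,0.0025,0],0],[[0.0006,0.0025,0],0]])

```text
time_s: 10.65
eef_pos: [0.5938, -0.0451, 0.222]
eef_rot: [-0.021, 0.802, 0.597, -0.018]
wrist_force: [0.2, 0.1, 0.7]
opening: -0.003
```

Request:
drive_tool(deltas=[[[0.0006,0.002,0],0],[[0.0006,0.002,0],0]])

```text
time_s: 10.85
eef_pos: [0.595, -0.041, 0.2221]
eef_rot: [-0.021, 0.802, 0.597, -0.018]
wrist_force: [-0.3, -1.0, 1.5]
opening: 0.0
```

```bash
python3 - <<'E'
from h import *
st(); snap('wrist','wrist9.png'); snap('scene','scene9.png')
s=load('scene9'); cv2.imwrite('pics/s9c.png',cv2.resize(s['frame'][120:250,170:310,::-1],None,fx=5,fy=4.5,interpolation=cv2.INTER_CUBIC))
E
```

```text
t 10.85 loc [-50.1   1.  222.1] F [1.1 0. ] 1.5 yaw 1.2799418393023432
```

View pics/wrist9.png

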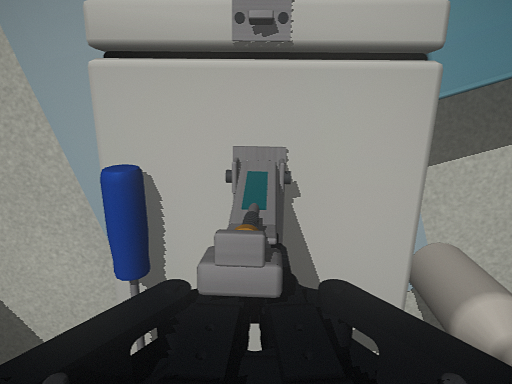

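View pics/s9c.png

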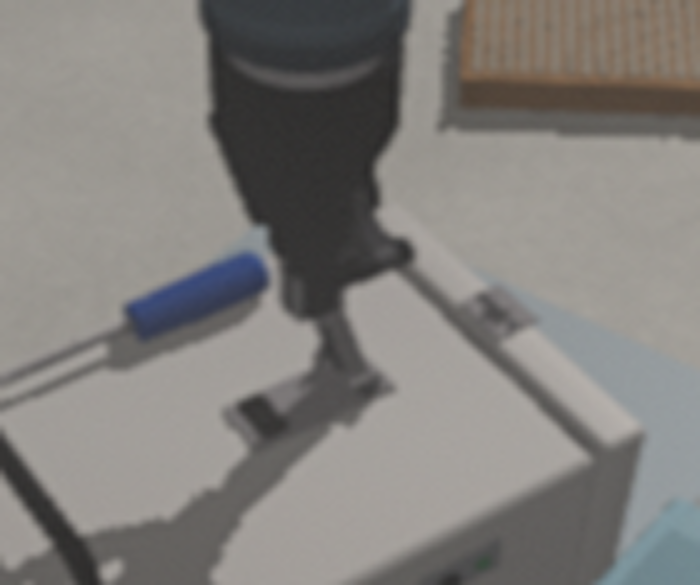

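Request:
drive_tool(deltas=[[[0.0006,0.002,0],0],[[0.0006,0.002,0],0]])

```text
time_s: 11.15
eef_pos: [0.5963, -0.037, 0.2223]
eef_rot: [-0.02, 0.802, 0.597, -0.018]
wrist_force: [-0.4, -0.6, 1.4]
opening: -0.002
```

Request:
drive_tool(deltas=[[[0.0006,0.002,0],0],[[0.0006,0.002,0],0]])

```text
time_s: 11.35
eef_pos: [0.5976, -0.0329, 0.2225]
eef_rot: [-0.02, 0.802, 0.597, -0.018]
wrist_force: [-0.3, -0.8, 1.4]
opening: -0.003
```

Request:
drive_tool(deltas=[[[0.0006,0.002,0],0],[[0.0006,0.002,0],0]])

```text
time_s: 11.55
eef_pos: [0.5989, -0.0285, 0.2225]
eef_rot: [-0.02, 0.802, 0.597, -0.018]
wrist_force: [-0.1, -1.5, 0.4]
opening: 0.001
```

```bash
python3 - <<'E'
from h import *
st(); snap('wrist','wrist10.png')
E
```

```text
t 11.55 loc [-63.2   1.  222.5] F [1.4 0.3] 0.4 yaw 1.2795633951868652
```

View pics/wrist10.png

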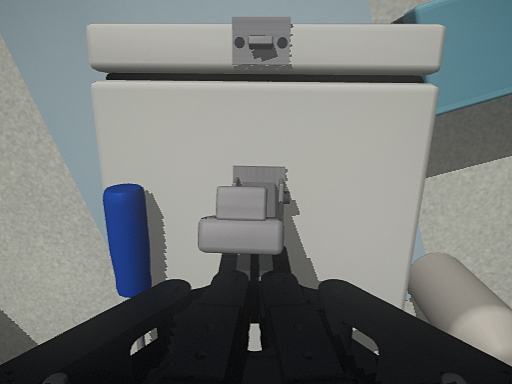

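Request:
drive_tool(deltas=[[[0.0006,0.002,0],0],[[0.0006,0.002,0],0]])

```text
time_s: 11.8
eef_pos: [0.6002, -0.0238, 0.2221]
eef_rot: [-0.021, 0.802, 0.597, -0.018]
wrist_force: [0.3, -0.7, -0.4]
opening: 0.001
```

Request:
drive_tool(deltas=[[[0.0005,0.0015,0],0],[[0.0005,0.0015,0],0]])

```text
time_s: 12.0
eef_pos: [0.6004, -0.0234, 0.2221]
eef_rot: [-0.019, 0.802, 0.597, -0.02]
wrist_force: [-2.1, -7.4, 1.2]
opening: -0.002
```

```bash
python3 - <<'E'
from h import *
st()
E
```

```text
t 12.0 loc [-68.5   1.  222.1] F [7.7 0.2] 1.2 yaw 1.278998166050517
```

Request:
drive_tool(deltas=[[[0.0006,0.0018,0],0],[[0.0006,0.0018,0],0]])

```text
time_s: 12.2
eef_pos: [0.6005, -0.0235, 0.2222]
eef_rot: [-0.017, 0.803, 0.596, -0.024]
wrist_force: [-3.9, -7.5, 1.6]
opening: -0.001
```

```bash
python3 - <<'E'
from h import *
st(); snap('wrist','wrist11.png'); snap('scene','scene11.png')
s=load('scene11'); cv2.imwrite('pics/s11c.png',cv2.resize(s['frame'][120:250,170:310,::-1],None,fx=5,fy=4.5,interpolation=cv2.INTER_CUBIC))
E
```

```text
t 12.2 loc [-68.5   1.  222.2] F [ 8.3 -1.5] 1.6 yaw 1.2773781580646715
```

View pics/wrist11.png

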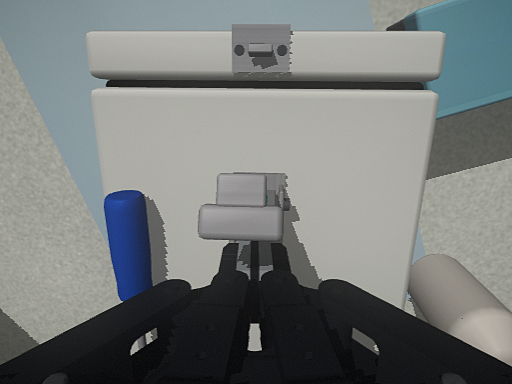

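View pics/s11c.png

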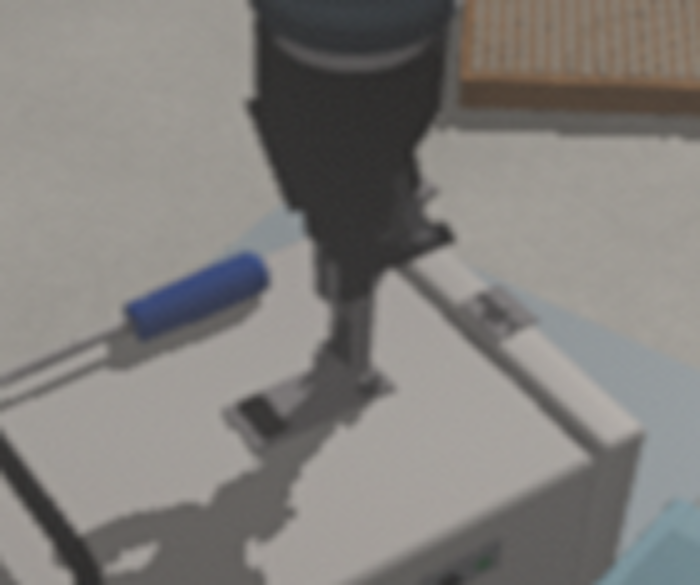

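Request:
drive_tool(deltas=[[[-0.002,-0.007,0.005],0],[[-0.001,-0.003,0.015],0],[[0,0,0.018],0],[[0,0,0.003],0],[[0,0,0],0]])

```text
time_s: 12.8
eef_pos: [0.5973, -0.0335, 0.2667]
eef_rot: [-0.018, 0.803, 0.596, -0.023]
wrist_force: [-0.1, 0.2, -0.2]
opening: 0.0
```

```bash
python3 - <<'E'
from h import *
st(); snap('wrist','wrist12.png')
E
```

```text
t 12.8 loc [-57.9   1.  266.7] F [-0.1 -0.1] -0.2 yaw 1.2773168259488503
```

View pics/wrist12.png

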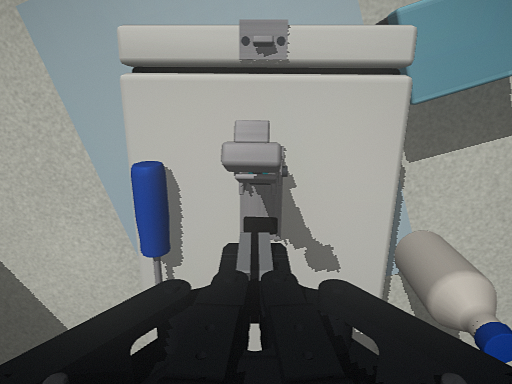

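Request:
drive_tool(deltas=[[[0.001,0.004,-0.006],0],[[0.0012,0.004,-0.003],0],[[0.0012,0.004,0],0],[[0.0012,0.004,0],0],[[0.0012,0.004,0],0]])

```text
time_s: 13.35
eef_pos: [0.6023, -0.0112, 0.2539]
eef_rot: [-0.02, 0.802, 0.596, -0.024]
wrist_force: [0.1, -0.5, -0.7]
opening: -0.001
```

```bash
python3 - <<'E'
from h import *
st(); snap('wrist','wrist13.png')
E
```

```text
t 13.35 loc [-80.7  -0.9 253.9] F [0.4 0.2] -0.7 yaw 1.277545610725927
```

View pics/wrist13.png

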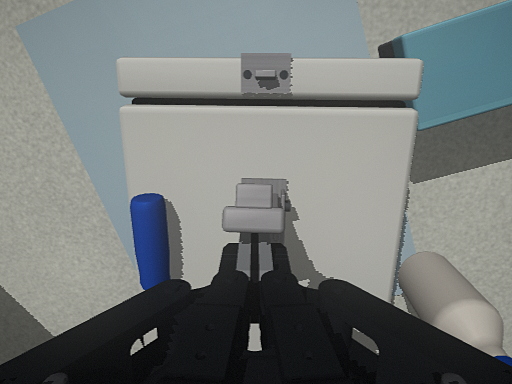

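Request:
drive_tool(deltas=[[[0.0012,0.004,0.002],0],[[0.0012,0.004,0.001],0],[[0.0012,0.004,0],0],[[0.0012,0.004,0],0]])

```text
time_s: 13.8
eef_pos: [0.6077, 0.0066, 0.2575]
eef_rot: [-0.02, 0.802, 0.596, -0.024]
wrist_force: [-1.7, 0.0, 1.0]
opening: 0.001
```

```bash
python3 - <<'E'
from h import *
st(); snap('wrist','wrist14.png')
E
```

```text
t 13.8 loc [-99.3  -1.  257.5] F [ 0.5 -1.6] 1.0 yaw 1.2779663787246003
```

View pics/wrist14.png

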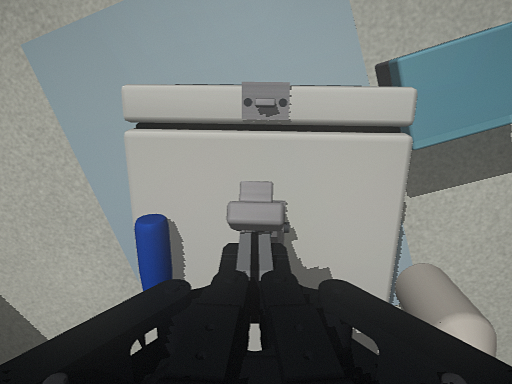

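Request:
drive_tool(deltas=[[[0.0012,0.004,0],0],[[0.0012,0.004,0],0],[[0.0012,0.004,0],0]])

```text
time_s: 14.15
eef_pos: [0.6117, 0.0199, 0.2576]
eef_rot: [-0.02, 0.802, 0.596, -0.023]
wrist_force: [0.4, 0.7, 0.6]
opening: -0.002
```

```bash
python3 - <<'E'
from h import *
st(); snap('wrist','wrist15.png')
E
```

```text
t 14.15 loc [-113.2   -1.2  257.6] F [-0.8  0.1] 0.6 yaw 1.2780852589428722
```

View pics/wrist15.png

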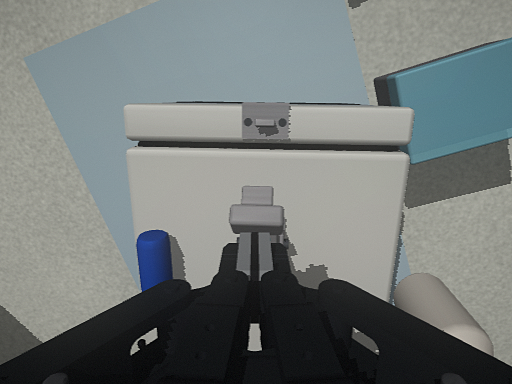

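Request:
drive_tool(deltas=[[[0.0012,0.004,0],0],[[0.0012,0.004,0],0],[[0.0012,0.004,0],0]])

```text
time_s: 14.5
eef_pos: [0.6157, 0.0333, 0.2576]
eef_rot: [-0.02, 0.802, 0.596, -0.023]
wrist_force: [-0.4, 1.0, 0.7]
opening: -0.002
```

```bash
python3 - <<'E'
from h import *
st(); snap('wrist','wrist16.png')
E
```

```text
t 14.5 loc [-127.2   -1.4  257.6] F [-0.8 -0.7] 0.7 yaw 1.2782360467177822
```

View pics/wrist16.png

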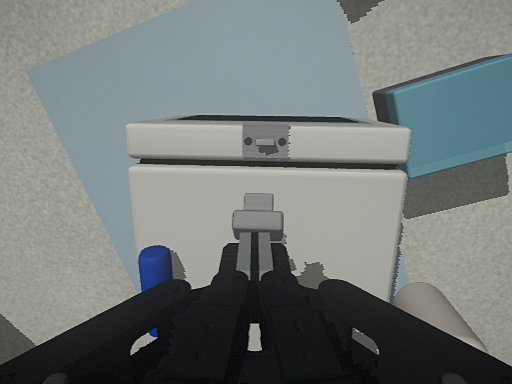

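Request:
drive_tool(deltas=[[[0.0009,0.003,0],0],[[0,0,0],0],[[0,0,0],0]])

```text
time_s: 14.85
eef_pos: [0.6168, 0.0376, 0.2575]
eef_rot: [-0.02, 0.802, 0.597, -0.023]
wrist_force: [-0.2, -0.7, 0.1]
opening: 0.001
```

```bash
python3 - <<'E'
from h import *
st(); snap('wrist','wrist17.png'); snap('scene','scene17.png')
s=load('scene17'); a=cv2.resize(s['frame'][120:250,190:310,::-1],(460,500),interpolation=cv2.INTER_CUBIC)
w=load('wrist17');b=w['frame'][100:330,150:350,::-1]; b=cv2.resize(b,(340,391))
o=np.zeros((500,800,3),np.uint8);o[:,:460]=a;o[:391,460:]=b;cv2.imwrite('pics/m17.png',o)
E
```

```text
t 14.85 loc [-131.6   -1.6  257.5] F [0.7 0. ] 0.1 yaw 1.2792899530480444
```

View pics/m17.png

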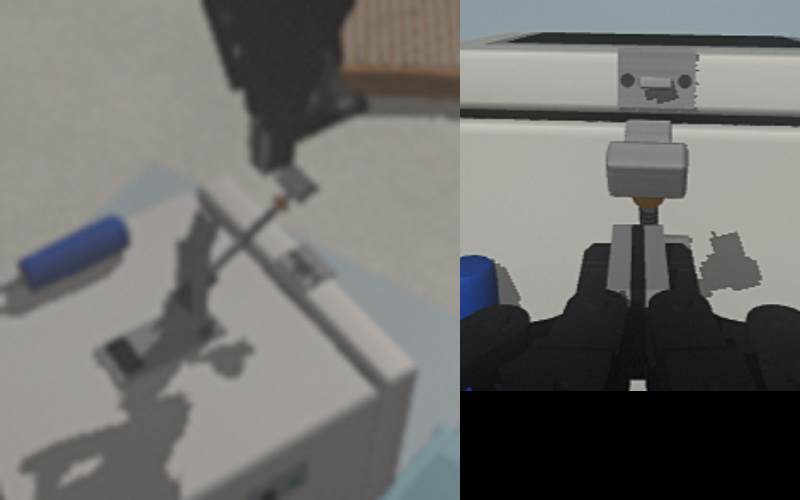

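Request:
drive_tool(deltas=[[[0,0,0],0],[[0,0,0],0],[[0,0,0],0]])

```text
time_s: 15.25
eef_pos: [0.6167, 0.0371, 0.2575]
eef_rot: [-0.02, 0.802, 0.596, -0.023]
wrist_force: [1.1, -0.1, -0.3]
opening: 0.0
```

```bash
python3 - <<'E'
from h import *
st(); snap('wrist','wrist18.png'); snap('scene','scene18.png')
s=load('scene18'); a=cv2.resize(s['frame'][120:250,190:310,::-1],(460,500),interpolation=cv2.INTER_CUBIC)
w=load('wrist18');b=w['frame'][100:330,150:350,::-1]; b=cv2.resize(b,(340,391))
o=np.zeros((500,800,3),np.uint8);o[:,:460]=a;o[:391,460:]=b;cv2.imwrite('pics/m18.png',o)
E
```

```text
t 15.25 loc [-131.1   -1.6  257.5] F [-0.3  1.1] -0.3 yaw 1.2785496444172186
```

View pics/m18.png

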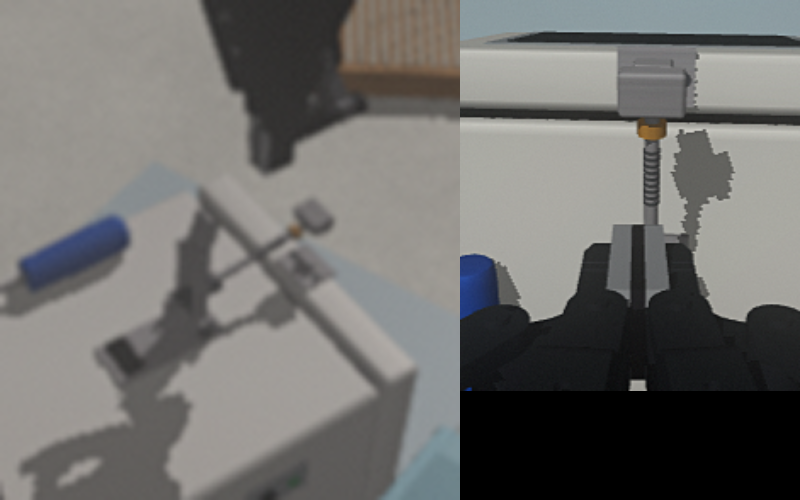

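Request:
drive_tool(deltas=[[[0.0005,0.0015,0],0],[[0.001,0.003,0],0],[[0.001,0.003,0],0],[[0.001,0.003,0],0],[[0.001,0.003,0],0],[[0.001,0.003,0],0],[[0.001,0.003,0],0],[[0.001,0.003,0],0]])

```text
time_s: 16.15
eef_pos: [0.6249, 0.0616, 0.2575]
eef_rot: [-0.02, 0.802, 0.596, -0.023]
wrist_force: [-0.4, 0.2, -0.5]
opening: 0.005
```

```bash
python3 - <<'E'
from h import *
st(); snap('wrist','wrist19.png'); snap('scene','scene19.png'); go((-170,0,185))
s=load('scene19'); a=cv2.resize(s['frame'][120:250,190:310,::-1],(460,500),interpolation=cv2.INTER_CUBIC)
w=load('wrist19');b=w['frame'][100:330,150:350,::-1]; b=cv2.resize(b,(340,391))
o=np.zeros((500,800,3),np.uint8);o[:,:460]=a;o[:391,460:]=b;cv2.imwrite('pics/m19.png',o)
E
```

```text
t 16.15 loc [-156.9   -1.1  257.5] F [-0.1 -0.5] -0.5 yaw 1.2785710621773503
loc [-157.1   -1.2  257.5] need [ 0.005   0.012  -0.0725]
```

View pics/m19.png

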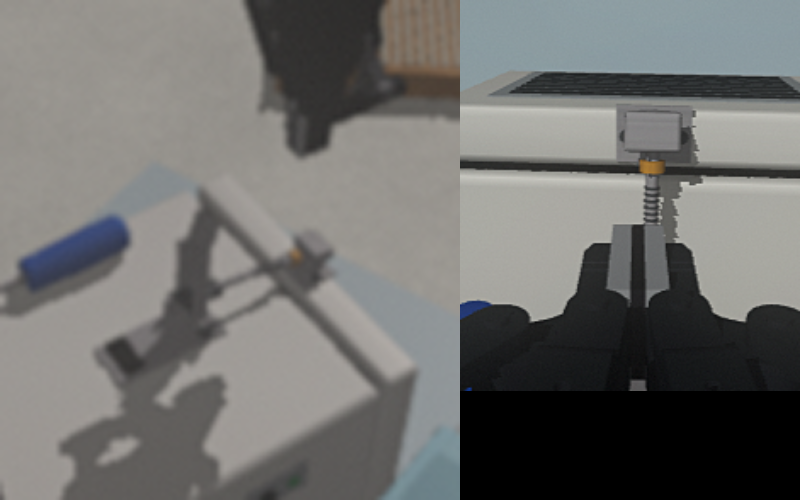

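Request:
drive_tool(deltas=[[[0.002,0.005,-0.02],0],[[0.002,0.005,-0.02],0],[[0.001,0.002,-0.015],0],[[0,0,-0.006],0],[[0,0,0],0]])

```text
time_s: 16.75
eef_pos: [0.6306, 0.0736, 0.1955]
eef_rot: [-0.019, 0.802, 0.596, -0.022]
wrist_force: [-0.2, -0.2, -0.5]
opening: -0.0
```

```bash
python3 - <<'E'
from h import *
st(); snap('wrist','wrist20.png'); go((-170,0,170))
E
```

```text
t 16.75 loc [-170.1    0.7  195.5] F [ 0.3 -0.1] -0.5 yaw 1.2788808904134232
loc [-170.1    0.9  196. ] need [-0.0009  0.0002 -0.026 ]
```

View pics/wrist20.png

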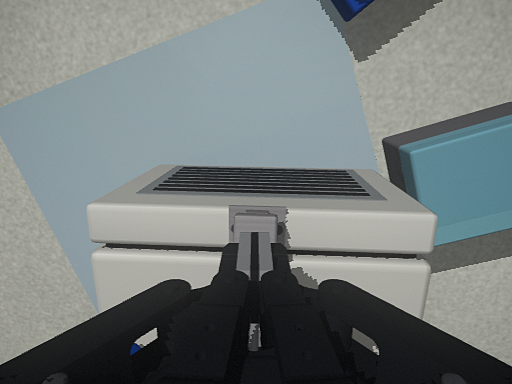

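Head lies under the fingertip. Feel down gently.

Request:
drive_tool(deltas=[[[0,0,-0.006],0],[[0,0,-0.004],0],[[0,0,-0.003],0],[[0,0,-0.002],0],[[0,0,-0.001],0]])

```text
time_s: 17.3
eef_pos: [0.6323, 0.0728, 0.1818]
eef_rot: [-0.017, 0.802, 0.596, -0.02]
wrist_force: [-0.4, -0.3, 0.1]
opening: 0.002
```

Request:
drive_tool(deltas=[[[0,0,-0.0015],0],[[0,0,-0.001],0]])

```text
time_s: 17.5
eef_pos: [0.6325, 0.0728, 0.1794]
eef_rot: [-0.017, 0.802, 0.596, -0.02]
wrist_force: [-0.7, -0.8, -0.3]
opening: -0.003
```

Request:
drive_tool(deltas=[[[0,0,-0.001],0],[[0,0,-0.001],0]])

```text
time_s: 17.7
eef_pos: [0.6326, 0.0728, 0.1774]
eef_rot: [-0.017, 0.802, 0.596, -0.02]
wrist_force: [0.5, -0.4, 0.7]
opening: 0.0
```

Request:
drive_tool(deltas=[[[0,0,-0.001],0],[[0,0,-0.001],0]])

```text
time_s: 17.9
eef_pos: [0.6326, 0.0728, 0.1752]
eef_rot: [-0.017, 0.802, 0.596, -0.02]
wrist_force: [-0.6, -0.4, -0.5]
opening: 0.002
```

Request:
drive_tool(deltas=[[[0,0,-0.001],0],[[0,0,-0.001],0]])

```text
time_s: 18.1
eef_pos: [0.6326, 0.0728, 0.1731]
eef_rot: [-0.017, 0.802, 0.596, -0.02]
wrist_force: [0.2, -0.1, -0.7]
opening: -0.0
```

Request:
drive_tool(deltas=[[[0,0,-0.001],0],[[0,0,-0.001],0]])

```text
time_s: 18.3
eef_pos: [0.6329, 0.0728, 0.1721]
eef_rot: [-0.017, 0.802, 0.596, -0.02]
wrist_force: [-3.5, -0.3, 7.7]
opening: -0.005
```

Request:
drive_tool(deltas=[[[0,0,-0.0008],0],[[0,0,-0.0008],0]])

```text
time_s: 18.5
eef_pos: [0.6329, 0.0728, 0.1723]
eef_rot: [-0.016, 0.802, 0.596, -0.02]
wrist_force: [-3.2, 0.3, 4.8]
opening: -0.001
```

Request:
drive_tool(deltas=[[[0,0,0.015],0],[[0,0,0.025],0],[[-0.004,-0.014,0.012],0],[[-0.006,-0.02,0],0],[[-0.005,-0.017,-0.003],0],[[-0.002,-0.005,0],0],[[0,0,0],0]])

```text
time_s: 19.2
eef_pos: [0.6148, 0.0121, 0.2258]
eef_rot: [-0.015, 0.802, 0.596, -0.019]
wrist_force: [0.8, 0.1, -0.0]
opening: 0.002
```

```bash
python3 - <<'E'
from h import *
st(); snap('wrist','wrist21.png'); snap('scene','scene21.png'); go((-100,0,214))
s=load('scene21'); a=cv2.resize(s['frame'][120:250,190:310,::-1],(460,500),interpolation=cv2.INTER_CUBIC)
w=load('wrist21');b=w['frame'][130:360,150:350,::-1]; b=cv2.resize(b,(340,391))
o=np.zeros((500,800,3),np.uint8);o[:,:460]=a;o[:391,460:]=b;cv2.imwrite('pics/m21.png',o)
E
```

```text
t 19.2 loc [-106.6    4.   225.8] F [-0.3  0.7] -0.0 yaw 1.2782430067383923
loc [-107.6    3.9  225.6] need [-0.006  -0.0061 -0.0116]
```

View pics/m21.png

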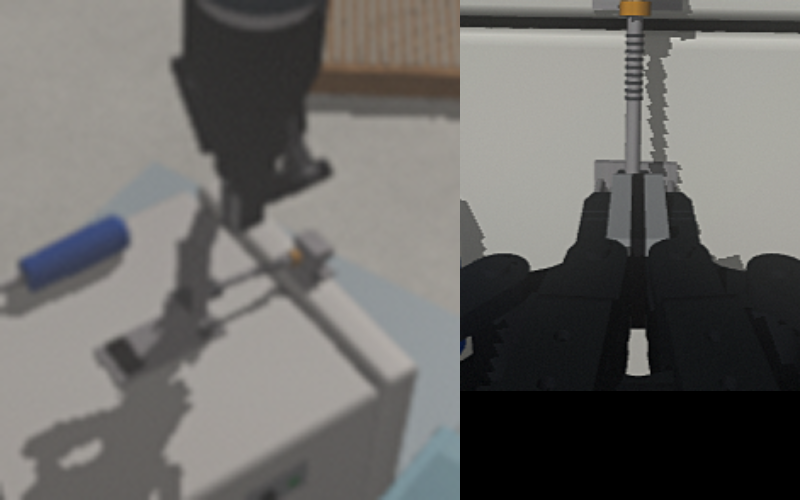

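View pics/wrist21.png

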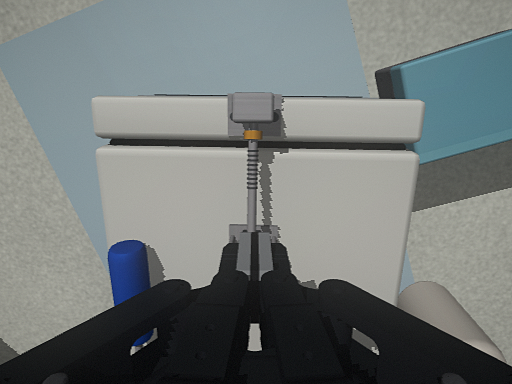

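Request:
drive_tool(deltas=[[[-0.004,0.001,-0.006],0],[[-0.002,-0.003,-0.004],0],[[-0.001,-0.003,-0.001],0],[[-0.001,-0.003,0],0]])

```text
time_s: 19.7
eef_pos: [0.6058, 0.0069, 0.212]
eef_rot: [-0.017, 0.801, 0.598, -0.02]
wrist_force: [0.3, 0.3, -0.1]
opening: -0.001
```

```bash
python3 - <<'E'
from h import *
st()
E
```

```text
t 19.7 loc [-99.  -3. 212.] F [-0.3  0.2] -0.1 yaw 1.28212715502762
```

Request:
drive_tool(deltas=[[[0.001,-0.004,0.002],0],[[0,-0.003,0],0],[[-0.001,-0.003,0],0]])

```text
time_s: 20.0
eef_pos: [0.6057, -0.0029, 0.2142]
eef_rot: [-0.017, 0.801, 0.598, -0.02]
wrist_force: [-0.8, 0.9, -0.0]
opening: 0.001
```

```bash
python3 - <<'E'
from h import *
st()
E
```

```text
t 20.0 loc [-8.960e+01 -1.000e-01  2.142e+02] F [-0.6 -1. ] -0.0 yaw 1.282866519640556
```

Request:
drive_tool(deltas=[[[-0.0009,-0.003,0],0],[[-0.0009,-0.003,0],0],[[-0.0009,-0.003,0],0]])

```text
time_s: 20.3
eef_pos: [0.6029, -0.0126, 0.2145]
eef_rot: [-0.017, 0.801, 0.598, -0.019]
wrist_force: [-0.5, 1.4, -0.7]
opening: -0.003
```

```bash
python3 - <<'E'
from h import *
st()
E
```

```text
t 20.3 loc [-7.950e+01  1.000e-01  2.145e+02] F [-1.2 -0.9] -0.7 yaw 1.2829006473660192
```

Request:
drive_tool(deltas=[[[-0.001,-0.0035,0],0],[[-0.001,-0.0035,-0.0003],0],[[-0.001,-0.0035,-0.001],0]])

```text
time_s: 20.6
eef_pos: [0.5995, -0.0238, 0.213]
eef_rot: [-0.018, 0.801, 0.598, -0.019]
wrist_force: [-0.7, 2.4, 1.1]
opening: 0.002
```

```bash
python3 - <<'E'
from h import *
st(); snap('wrist','wrist22.png')
E
```

```text
t 20.6 loc [-6.79e+01  2.00e-01  2.13e+02] F [-2.1 -1.4] 1.1 yaw 1.2828790484146009
```

View pics/wrist22.png

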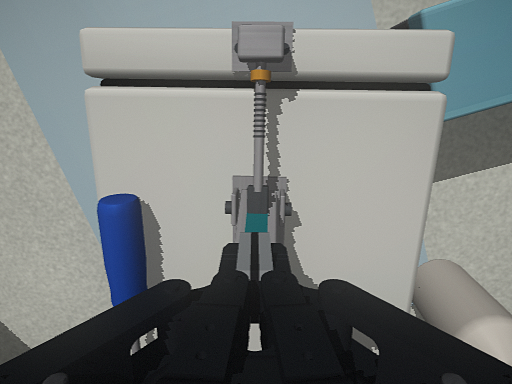

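Request:
drive_tool(deltas=[[[-0.001,-0.0035,-0.001],0],[[-0.001,-0.0035,-0.0013],0],[[-0.001,-0.0033,-0.0015],0]])

```text
time_s: 20.95
eef_pos: [0.5962, -0.0344, 0.209]
eef_rot: [-0.018, 0.801, 0.598, -0.019]
wrist_force: [0.3, 4.0, 0.2]
opening: 0.003
```

```bash
python3 - <<'E'
from h import *
st()
E
```

```text
t 20.95 loc [-56.8   0.3 209. ] F [-3.9 -0.9] 0.2 yaw 1.2830547644422592
```

Request:
drive_tool(deltas=[[[-0.001,-0.003,-0.002],0],[[-0.001,-0.003,-0.002],0],[[-0.001,-0.003,-0.0025],0]])

```text
time_s: 21.25
eef_pos: [0.5934, -0.0436, 0.2027]
eef_rot: [-0.018, 0.801, 0.598, -0.018]
wrist_force: [-0.7, 4.7, 2.3]
opening: -0.0
```

```bash
python3 - <<'E'
from h import *
st()
E
```

```text
t 21.25 loc [-47.1   0.3 202.7] F [-4.3 -2.1] 2.3 yaw 1.283447529824769
```

Request:
drive_tool(deltas=[[[-0.0008,-0.0025,-0.003],0],[[-0.0008,-0.0023,-0.0033],0],[[-0.0007,-0.002,-0.0035],0]])

```text
time_s: 21.55
eef_pos: [0.5909, -0.0522, 0.1932]
eef_rot: [-0.017, 0.801, 0.598, -0.019]
wrist_force: [-2.2, 1.8, 4.1]
opening: -0.001
```

```bash
python3 - <<'E'
from h import *
st(); snap('wrist','wrist23.png')
E
```

```text
t 21.55 loc [-38.2   0.4 193.2] F [-1.1 -2.6] 4.1 yaw 1.2832571258584529
```

View pics/wrist23.png

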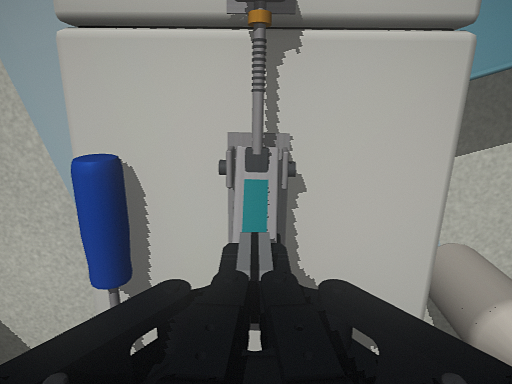

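Request:
drive_tool(deltas=[[[-0.0006,-0.002,-0.004],0],[[-0.0005,-0.0015,-0.004],0],[[-0.0004,-0.0012,-0.004],0]])

```text
time_s: 21.9
eef_pos: [0.589, -0.0589, 0.1797]
eef_rot: [-0.016, 0.801, 0.598, -0.02]
wrist_force: [-1.0, -0.2, 1.1]
opening: 0.001
```

```bash
python3 - <<'E'
from h import *
st()
E
```

```text
t 21.9 loc [-31.2   0.7 179.7] F [ 0.5 -0.9] 1.1 yaw 1.28238754890354
```

Request:
drive_tool(deltas=[[[-0.0003,-0.001,-0.003],0],[[0,0,-0.002],0],[[0,0,-0.0015],0]])

```text
time_s: 22.2
eef_pos: [0.5882, -0.0605, 0.1708]
eef_rot: [-0.017, 0.801, 0.598, -0.02]
wrist_force: [-0.4, -0.2, 0.7]
opening: 0.001
```

Request:
drive_tool(deltas=[[[0,0,-0.001],0],[[0,0,-0.001],0]])

```text
time_s: 22.4
eef_pos: [0.5883, -0.0605, 0.169]
eef_rot: [-0.017, 0.801, 0.598, -0.02]
wrist_force: [-3.5, 0.5, 9.6]
opening: -0.002
```

```bash
python3 - <<'E'
from h import *
st()
E
```

```text
t 22.4 loc [-29.4   0.5 169. ] F [ 0.6 -3.5] 9.6 yaw 1.2819970150096591
```

Request:
drive_tool(deltas=[[[0,0,0.006],0],[[-0.002,-0.006,0.002],0],[[-0.002,-0.006,0],0],[[0,0,-0.002],0],[[0,0,0],0]])

```text
time_s: 22.9
eef_pos: [0.5843, -0.0737, 0.1758]
eef_rot: [-0.016, 0.801, 0.598, -0.02]
wrist_force: [0.2, 0.3, -0.1]
opening: 0.002
```

```bash
python3 - <<'E'
from h import *
st(); snap('wrist','wrist24.png')
E
```

```text
t 22.9 loc [-15.7   0.6 175.8] F [-0.4  0.1] -0.1 yaw 1.282235456967583
```

View pics/wrist24.png

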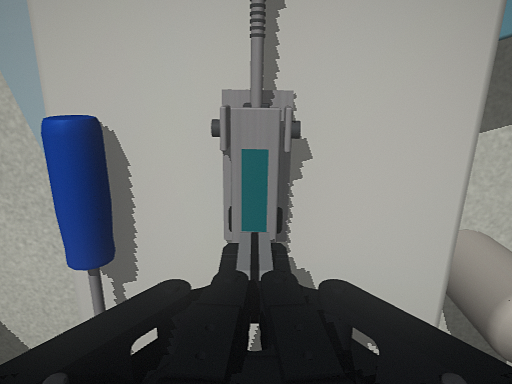

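Request:
drive_tool(deltas=[[[0,0,-0.003],0],[[0,0,-0.002],0],[[0,0,-0.001],0],[[0,0,-0.001],0]])

```text
time_s: 23.35
eef_pos: [0.5845, -0.0737, 0.1686]
eef_rot: [-0.016, 0.801, 0.598, -0.02]
wrist_force: [-2.6, -0.4, 8.4]
opening: 0.002
```

Request:
drive_tool(deltas=[[[0,0,-0.0015],0],[[0,0,-0.0015],0]])

```text
time_s: 23.55
eef_pos: [0.5846, -0.0738, 0.1683]
eef_rot: [-0.015, 0.801, 0.598, -0.02]
wrist_force: [-4.7, 0.4, 11.3]
opening: -0.002
```

Request:
drive_tool(deltas=[[[0,0,-0.0018],0],[[0,0,-0.0018],0]])

```text
time_s: 23.75
eef_pos: [0.5846, -0.0738, 0.1683]
eef_rot: [-0.015, 0.801, 0.598, -0.02]
wrist_force: [-5.2, 1.8, 11.9]
opening: 0.003
```

Request:
drive_tool(deltas=[[[0,0,-0.0025],0],[[0,0,-0.0025],0]])

```text
time_s: 23.95
eef_pos: [0.5847, -0.0738, 0.168]
eef_rot: [-0.014, 0.801, 0.599, -0.021]
wrist_force: [-7.7, 1.2, 16.8]
opening: 0.002
```

Request:
drive_tool(deltas=[[[0,0,-0.003],0],[[0,0,-0.003],0]])

```text
time_s: 24.15
eef_pos: [0.5848, -0.0739, 0.1679]
eef_rot: [-0.014, 0.8, 0.599, -0.021]
wrist_force: [-9.3, 2.4, 19.3]
opening: -0.002
```

Request:
drive_tool(deltas=[[[-0.0008,0,-0.0033],0],[[-0.0008,0,-0.0033],0]])

```text
time_s: 24.35
eef_pos: [0.5846, -0.0738, 0.1679]
eef_rot: [-0.012, 0.8, 0.599, -0.019]
wrist_force: [-6.1, 2.3, 17.9]
opening: -0.001
```

Request:
drive_tool(deltas=[[[-0.0005,0,-0.0038],0],[[-0.0005,0,-0.0038],0]])

```text
time_s: 24.55
eef_pos: [0.5848, -0.0739, 0.1677]
eef_rot: [-0.01, 0.8, 0.6, -0.019]
wrist_force: [-9.5, 1.5, 23.5]
opening: 0.002
```

Pressed home at about 23 N. Lift off, back away and check.

Request:
drive_tool(deltas=[[[0,0,0.005],0],[[0,0,0.03],0],[[0,0,0.04],0],[[0,0,0.04],0],[[-0.02,0,0.03],0],[[-0.03,0.01,0],0],[[-0.03,0.02,0],0],[[-0.02,0.02,0],0],[[0,0,0],0]])

```text
time_s: 25.45
eef_pos: [0.481, -0.0219, 0.3192]
eef_rot: [-0.009, 0.8, 0.6, -0.018]
wrist_force: [1.3, -0.6, -0.3]
opening: -0.0
```

```bash
python3 - <<'E'
from h import *
st(); c=snap('wrist','wrist25.png'); s=snap('scene','scene25.png'); t=snap('top','top25.png')
a=cv2.resize(s['frame'][150:310,130:310,::-1],None,fx=3.3,fy=3.3,interpolation=cv2.INTER_CUBIC);cv2.imwrite('pics/s25.png',a)
E
```

```text
t 25.45 loc [ -34.2 -113.5  319.2] F [0.2 1.4] -0.3 yaw 1.2868653449594072
```

View pics/wrist25.png

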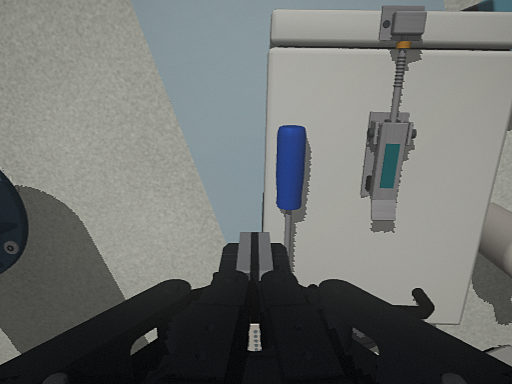

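View pics/s25.png

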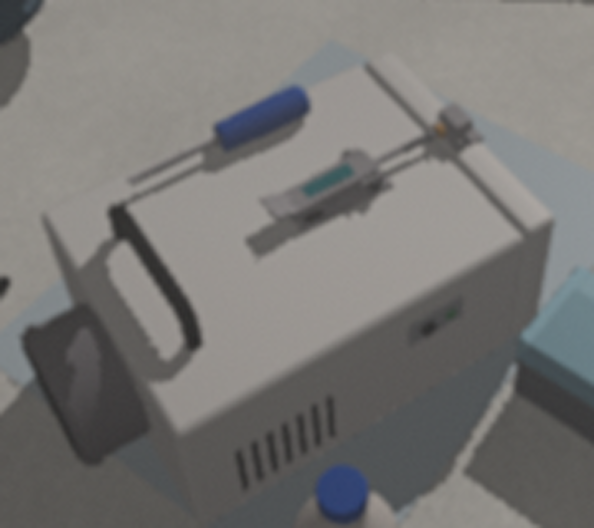

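```bash
python3 - <<'E'
from h import *
c=load('wrist25'); r=c['frame'][30:60,330].astype(int).mean(1); print(r.round())
for v in (46,50): print(loc(onz(c,330,v,.149)).round(1))
print(hand_in())
E
```

```text
[157. 156. 156. 155. 154. 153. 152. 153. 152. 131. 121. 105.  92.  81.
  77.  74.  40.  31. 164. 183. 180. 172. 170. 168. 165. 163. 164. 163.
 164. 162.]
[-140.8  -57.2  149. ]
[-137.7  -57.   149. ]
the job is handed in; nothing more can be done
None
```

The job is handed in at about 25.5 s of the 72 s allowed: the cover is shut, the hook is caught and the lever is down on its rest. I got no verdict back.

- **Cover:** I swung it up until it stopped hard on the seal, feeling about 12–14 N of push. I pushed about 30 mm to one side of the middle, to keep the fingers off the keeper.
- **Lever back:** I threw it back to its stop, felt at about 8 N.
- **Claw and hook:** I tipped the claw over so that it fell by its own weight. Pressing on the hook head, about 5 N after a first 8 N, it stopped with its top at 172 mm. I expected about 170 mm if seated and 177 mm if lying on the lip.
- **Lever down:** It took up to about 5 N, with almost none left near 0.2 rad as it went over centre. I then pressed it on its rest in steps, up to 23.5 N.

**Last checks:** After I lifted off, the pictures showed the lever staying down and the hook over the keeper. The gap between cover and housing had closed to a thin line, about 2 px or 1.5 mm wide. The wrist force read about zero, and the screwdriver and other things near the unit looked undisturbed.

**Less certain:**
- The lip itself is hidden under the hook head. That the hook is behind it rests on the felt height, the pull felt while shutting, and the gap closing.
- During the final press there was also a sideways force of up to about 9 N on the lever, because the tool was slightly tilted.

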